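Index the cup blank four clicks

TASK

The hexagonal cup blank on the indexing stand has one face carved and must be brought round to the next. With a fingertip, push the short steel peg on the rim of the round plate to turn the plate clockwise (seen from above) by exactly four clicks, never past the fourth, and leave it resting in that click stop with the robot clear. Push gently and do not grip, lift or drag anything; leave the stand, cup, gouge, mallet and drill where they are.

Things in the scene. Friction and masses are not known exactly. Their poses are not given: they have to be found in the camera images.
- stand: the indexing stand: a loose but heavy (4 kg) grey round base, 190 mm across and 20 mm high, with 24 black ticks on its rim, 15 degrees apart (one tick = one click); it carries the turning plate. Origin: centre of its underside, on the plate's vertical axis; z up
- dial (a joint): angle (rad) of the round plate; grows as it turns clockwise seen from above. Click stops at each multiple of 0.2618 rad (15 degrees), 0 to 9; end stops half a click beyond. Starts at rest in one of stops 0 to 3. A spring pawl holds it: 4 to 6 N sideways at the peg takes it half-way to the next stop, whence it snaps on by itself into that stop, away from the finger
- plate (a point): centre of the flat top of the round steel plate that turns on the stand: 144 mm across, top 45 mm above the bench; x and y are the turning axis. A small black mark at the plate's edge, beside the peg, stands over a tick of the base at each click stop
- blank_top (a point): centre of the top of the hexagonal wooden cup blank fixed on the middle of the plate: waisted, 72 mm across its corners, from 45 to 93 mm above the bench; it turns with the plate
- peg (a point): centre of the top of the upright steel peg fixed on the plate: 14 mm in diameter, 30 mm tall (from 45 to 75 mm above the bench), its axis 58 mm from the plate's axis; 22 mm are free between the peg's axis and the blank's corners. Turns with the plate
- cup_mid (a point): bystander: loose finished wooden cup, 72 mm across, 85 mm high, standing; the point is its centre
- gouge: bystander: loose carving gouge lying on the bench, 230 mm long, turned wooden handle 26 mm thick towards its -x, steel blade to +x; origin under its middle
- mallet: bystander: loose wooden mallet lying on the bench; head 74 mm thick and 120 mm long along its y, handle 24 mm thick running 180 mm out along its -x; origin under the head's centre
- drill: bystander: loose cordless drill lying on its side, 200 mm long along its x (chuck to +x), handle and battery out to 158 mm along its +y, 62 mm high; origin under the barrel
Not all that is in view belongs to the job. Several things have the shape of the stand; the one meant has the colours described above.

How it is judged:
By the outcome, as a careful person would: the job done as asked, in the order asked, and still so for the second after the job is handed in, with the robot touching nothing.
It also fails if it takes over 45 s, if anything falls off the work surface, if the arm or the gripper's body presses on something with over 40 N, if the wrist force passes 120 N, or if a joint passes its speed limit or range.

ROBOT

A 6-joint arm with a two-finger parallel gripper is mounted at the origin on the work surface. World frame = base frame: x ahead of the robot, y to its left, z up, the work surface at z = 0. Lengths are in m, angles in rad, forces in N, time in s.
With the tool pointing down it reaches from about 0.35 to 0.875 m from the base axis. Payload 15.5 kg.
Tool frame: the origin (TCP) lies at the very end of the fingers, on their centre line; the grasp point (between the pads) lies 19 mm behind it (manip.grip_point_offset is the distance from the TCP to the grasp point, in m); z points along the fingers, x is the direction in which the jaws open and shut, and the axes are right-handed (so a half turn about z gives the same grasp; the last joint's range is limited). The gripper opens to 85 mm and grips with 20 to 120 N. Pads are 22 mm wide; open, the fingers measure 114 mm over their backs; the gripper's body (76 mm by 85 mm) begins 54 mm behind the grasp point. The pads swing forward as they close: fully open they stand 13 mm farther back than shut.
Start: joints at [-1.365, 0.494, 1.345, -0, 1.302, -0.096], TCP at [0.185, -0.597, 0.231] pointing down, gripper open.
Joint ranges: [-2.91, 2.91], [-0.82, 2.16], [0.22, 2.67], [-1.22, 4.37], [0.12, 2.79], [-3.08, 3.08]. Speed limits (rad/s): [1.89, 1.89, 2.57, 3.01, 3.01, 3.01].

INTERFACE

Orientations are given as [roll, pitch, yaw] about the fixed x, y, z axes, in that order (R = Rz(yaw) Ry(pitch) Rx(roll)).
In Python, from bench import manip, snapshot gives the robot as it stands.
- The arm moves only by the tool servo_tool, never from a script. Its argument "increments" is a list of rows, each a list of 5 numbers: the opening, from 0 (shut) to 1 (fully open), then the shift along the world's x, y, z in m, then the turn about the world's z in rad. In form: [[fingers, x, y, z, turn], ...]. A call has 1 to 20 rows; each row shifts and turns the pose as measured when the row begins; what a row does not reach is not made up. A row lasts 1/8 s, in which the tool goes at most 62.5 mm and 10.7 degrees, less where a joint would pass 70% of its speed; a pose out of reach is approached as far as the arm can. A call with a gripper value outside its range is refused whole. The fingers move at their own pace and stop on an object; "force" is the grip in N (left out, the last holds). Time passes only in rows, so rows that do not move let the fingers close. It gives the time, the measured TCP pose, the force and the opening at its end, in the units of the state.
- manip.get_obs(): the state, without advancing time (a new reading comes with each control period).
- snapshot(name): name is "scene" or "top"; returns a dict with "pixels" (420x560x3 uint8, red, green, blue), "fx", "fy", "cx", "cy" (pixels), "R" (3x3) and "t" (3): a world point X has camera coordinates R X + t. Camera axes: x right, y down, z forward; pixel columns grow to the right and rows downward; lengths in m; the calibration is good to about 2 mm. A picture is of the moment at which its call begins. There is no depth.
- manip.job_done(): hands the job in, once; it reports no verdict.
The state is a dict: "time": time; "joints": joint angles; "joint_velocities": joint speeds; "effort": joint torques, N m; "ee_pos": TCP position; "tool_rot": TCP orientation; "ft_force": force on the tool from outside, world axes, zero at the start; "torque": the same for the moment, N m; "finger_gap": finger opening in m.
Only numpy, scipy, OpenCV 4.12 (cv2) and the standard library are available. Lean on these libraries where they do the work, as an engineer would, in place of code of your own. Each camera call takes 0.05 s, during which the arm holds its last target.

## Working session

There is one attempt and no reset: what is moved stays moved. The work goes in short steps, Python scripts to look and compute and a tool call to move; the robot and the scene stay as the last step left them, time stands still between calls to the robot, and variables do not carry over. Pictures are saved under pics/ and viewed, and the job is handed in when it is done.

Besides the shell and the picture viewer there is one more tool, called after "Emit:" as a command line: name --pt "numbers of a row" for each row, then --argument value for the rest. servo_tool: Moves the arm, as the interface text tells. Its arguments: {"type":"object","properties":{"increments":{"type":"array","items":{"type":"array","items":{"type":"number"}}},"force":{"type":"number"}},"required":["increments"]}

```bash
mkdir -p pics; python3 - <<'E'
from bench import manip, snapshot
import cv2,pickle
for n in("scene","top"):
    s=snapshot(n);pickle.dump(s,open(f"{n}0.pkl","wb"))
    cv2.imwrite(f"pics/{n}0.png",s["pixels"][:,:,::-1]); print(n,s["fx"],s["R"],s["t"])
print(manip.get_obs())
E
```

```text
scene 392.1352186578634 [[-0.30749619  0.95146827 -0.01241843]
 [ 0.66316184  0.20492539 -0.71987635]
 [-0.68239465 -0.22959466 -0.69399123]] [ 0.20373772 -0.23449435  1.57145299]
top 411.07918576166514 [[ 1.33322420e-02 -9.99909101e-01  2.01022690e-03]
 [-9.96537427e-01 -1.34522400e-02 -8.20499494e-02]
 [ 8.20695332e-02 -9.09356562e-04 -9.96626191e-01]] [-0.07930121  0.46656016  1.34379648]
{'time': 0.1, 'joints': array([-1.36551108e+00,  4.94125249e-01,  1.34607324e+00,  2.17757624e-06,
        1.30254532e+00, -9.55024269e-02]), 'joint_velocities': array([-0.00079202, -0.00271578, -0.0025006 ,  0.00076452, -0.00135762,
       -0.00053057]), 'effort': array([-1.41019409e-03, -8.83589244e+01, -3.84562218e+01, -1.95888119e-04,
        5.27636003e-03,  3.74980721e-05]), 'ee_pos': array([ 0.18510269, -0.5966029 ,  0.23075591]), 'tool_rot': array([-3.14148079e+00,  1.14570815e-03, -1.27000917e+00]), 'ft_force': array([-0.02156786,  0.04533121, -0.08078134]), 'torque': array([-0.07321436, -0.00977565,  0.00803204]), 'finger_gap': 0.08528647581959217}
```

View pics/scene0.png

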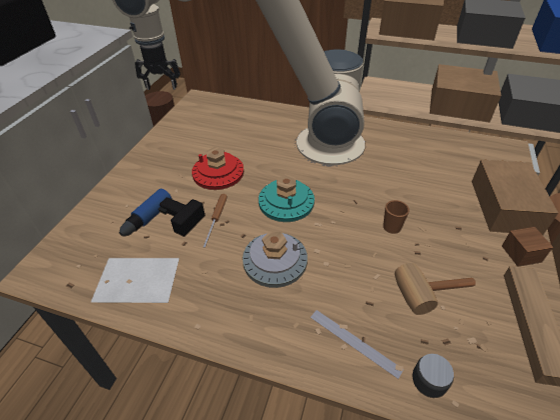

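View pics/top0.png

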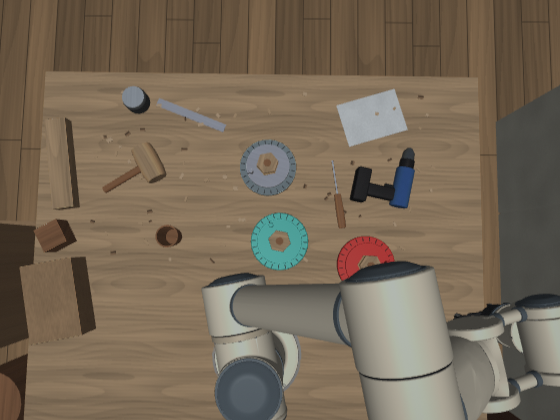

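Candidates: the grey stand at top (268,167) / scene (275,258), the teal one at top (280,241) / scene (286,199), and the red one at top (366,262) / scene (217,170). The description says grey, so I choose the first and check it in a close crop.

```bash
cat > h.py <<'E'
import numpy as np,cv2
def ray(s,u,v,z):
    R=np.array(s["R"]);t=np.array(s["t"]);c=-R.T@t
    d=R.T@np.array([(u-s["cx"])/s["fx"],(v-s["cy"])/s["fy"],1]);return c+d*(z-c[2])/d[2]
def proj(s,X):
    p=np.array(s["R"])@np.array(X)+np.array(s["t"]);return np.array([s["fx"]*p[0]/p[2]+s["cx"],s["fy"]*p[1]/p[2]+s["cy"]])
E
python3 - <<'E'
import pickle,cv2,numpy as np
a=pickle.load(open("top0.pkl","rb"))["pixels"][130:205,230:305,::-1]
b=pickle.load(open("scene0.pkl","rb"))["pixels"][222:297,237:312,::-1]
f=lambda i:cv2.resize(i,(400,400),interpolation=cv2.INTER_CUBIC)
cv2.imwrite("pics/crop0.png",np.hstack([f(a),f(b)]))
E
```

```text
(no output)
```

View pics/crop0.png

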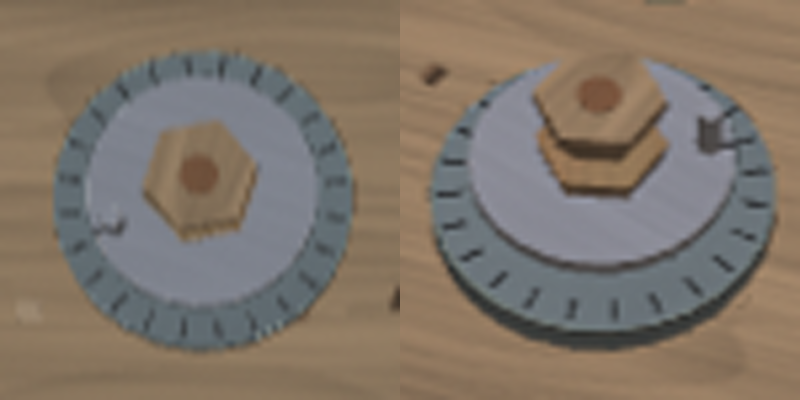

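The crop shows grey rim, black ticks and a lilac steel plate: the right stand. The peg is at about top (250,172) and scene (295,247). Next I measure the centre and the peg angle.

```bash
python3 - <<'E'
import pickle,cv2,numpy as np
from h import *
for n,box in(("top",(230,130)),("scene",(237,222))):
    s=pickle.load(open(n+"0.pkl","rb"));x0,y0=box
    im=s["pixels"][y0-5:y0+80,x0-5:x0+80]
    hsv=cv2.cvtColor(np.ascontiguousarray(im),cv2.COLOR_RGB2HSV)
    for p in [(2,60),(40,20)]: pass
    r,g,b=[im[...,i].astype(int) for i in range(3)]
    pl=((b-r>3)&(b-g>8)&(b>100)).astype(np.uint8)
    pl=cv2.morphologyEx(pl,cv2.MORPH_OPEN,np.ones((2,2)))
    base=((b-r>3)).astype(np.uint8)
    for nm,m,z,R in(("plate",pl,.045,.072),("base",base,.02,.095)):
        c=max(cv2.findContours(m,0,cv2.CHAIN_APPROX_NONE)[0],key=cv2.contourArea)
        c=cv2.convexHull(c)[:,0].astype(float)
        P=np.array([ray(s,u+x0-5,v+y0-5,z)[:2] for u,v in c])
        from scipy.optimize import least_squares
        q=least_squares(lambda q:np.hypot(*(P-q[:2]).T)-q[2],[*P.mean(0),R],loss="soft_l1",f_scale=.001)
        print(n,nm,q.x,np.sqrt(np.mean(q.fun**2)))
    # dark pixels on plate
    S=pickle.load(open(n+"0.pkl","rb"))["pixels"]
    dk=(im.max(2)<105)
    ys,xs=np.nonzero(dk)
    C=q.x[:2]
    for v,u in zip(ys,xs):
        w=ray(s,u+x0-5,v+y0-5,.045)[:2]-C
        if .04<np.hypot(*w)<.078: print("  dark",u+x0-5,v+y0-5,im[v,u],round(np.hypot(*w),4),round(np.degrees(np.arctan2(w[1],w[0])),1))
E
```

```text
top plate [ 0.61649047 -0.03078721  0.07021995] 0.0004567574630502753
top base [ 0.61754302 -0.02757839  0.09285317] 0.00036995329045195064
  dark 265 143 [69 75 78] 0.0761 6.7
  dark 268 143 [ 89  99 104] 0.0757 -0.8
  dark 269 143 [ 89  99 103] 0.0758 -3.3
  dark 271 143 [63 68 70] 0.0766 -8.2
  dark 259 144 [84 93 97] 0.0774 21.7
  dark 271 144 [87 91 97] 0.0733 -8.6
  dark 259 145 [84 90 95] 0.0743 22.6
  dark 277 145 [63 68 71] 0.0759 -24.0
  dark 253 148 [79 87 91] 0.0755 39.6
  dark 282 148 [74 82 85] 0.0761 -38.5
  dark 249 151 [ 89  98 103] 0.0777 51.8
  dark 249 152 [83 90 95] 0.0756 53.8
  dark 249 153 [84 91 97] 0.0736 55.9
  dark 287 153 [ 87  96 100] 0.0772 -56.1
  dark 288 157 [84 93 98] 0.0738 -66.2
  dark 246 159 [ 89  98 103] 0.0735 73.3
  dark 244 163 [69 74 78] 0.0771 84.2
  dark 244 164 [78 86 91] 0.0768 86.7
  dark 291 164 [79 86 89] 0.078 -85.2
  dark 244 169 [78 87 91] 0.0773 99.1
  dark 244 170 [79 88 92] 0.0778 101.5
  dark 249 172 [ 97  98 101] 0.0636 110.2
  dark 252 172 [72 72 73] 0.0544 113.6
  dark 247 173 [85 90 95] 0.0709 110.9
  dark 248 173 [84 87 9
[... 5901 characters left out ...]
5 86] 0.0746 4.8
  dark 269 272 [81 79 78] 0.074 6.9
  dark 270 272 [77 74 73] 0.0736 9.0
  dark 271 272 [76 73 73] 0.0732 11.1
  dark 272 272 [76 73 72] 0.073 13.2
  dark 273 272 [76 73 72] 0.0728 15.3
  dark 274 272 [74 70 69] 0.0728 17.5
  dark 275 272 [74 70 69] 0.0728 19.6
  dark 276 272 [74 71 69] 0.073 21.7
  dark 277 272 [75 72 71] 0.0732 23.9
  dark 278 272 [77 74 74] 0.0736 26.0
  dark 279 272 [79 77 77] 0.0741 28.1
  dark 280 272 [82 82 83] 0.0746 30.1
  dark 281 272 [88 90 92] 0.0753 32.1
  dark 282 272 [ 93  99 102] 0.076 34.1
  dark 274 273 [91 95 98] 0.0761 17.5
  dark 275 273 [91 95 98] 0.0761 19.6
  dark 276 273 [91 95 98] 0.0763 21.6
  dark 277 273 [ 92  97 101] 0.0765 23.6
```

Emit:
servo_tool --pt "0 0.03 0.05 0 0.165" --pt "0 0.03 0.05 0 0.165" --pt "0 0.03 0.05 0 0.165" --pt "0 0.03 0.05 0 0.165" --pt "0 0.03 0.05 0 0.165" --pt "0 0.03 0.05 0 0.165" --pt "0 0.03 0.05 0 0.165" --pt "0 0.03 0.05 0 0.165" --pt "0 0.03 0.05 0 0.165" --pt "0 0.03 0.05 0 0.165" --force 60

```text
time: 1.35
ee_pos: [0.4893, -0.0827, 0.2288]
tool_rot: [-3.141, 0.002, 0.426]
ft_force: [0.4, -1.7, 0.3]
finger_gap: 0.0001
```

```bash
python3 - <<'E'
import pickle
from h import *
t=pickle.load(open("top0.pkl","rb"));s=pickle.load(open("scene0.pkl","rb"))
C=np.array([.620,-.0265])
for a in(108,112,116):
    p=C+.058*np.array([np.cos(np.radians(a)),np.sin(np.radians(a))])
    print(a,p,[(proj(c,[*p,z])).round(1) for c in(t,s) for z in(.045,.075)])
print([proj(c,[*C,.093]).round(1) for c in (t,s)],t["cx"],t["cy"])
E
```

```text
108 [0.60207701 0.02866128] [array([250.1, 170.1]), array([249.4, 168.4]), array([295. , 249.6]), array([295.1, 242.9])]
112 [0.59827282 0.02727666] [array([250.5, 171.2]), array([249.8, 169.5]), array([294.9, 248.5]), array([295. , 241.8])]
116 [0.59457447 0.02563005] [array([251. , 172.3]), array([250.3, 170.7]), array([294.7, 247.5]), array([294.8, 240.7])]
[array([266.5, 161.9]), array([274.4, 238.9])] 280.5359542293038 211.99466424150395
```

Emit:
servo_tool --pt "0 0.037 0.048 0 -0.04" --pt "0 0.037 0.048 0 0" --pt "0 0 0 -0.05 0" --pt "0 0 0 -0.05 0" --pt "0 0 0 0 0"

```text
time: 1.98
ee_pos: [0.567, 0.0217, 0.1263]
tool_rot: [-3.142, 0.0, 0.395]
ft_force: [-0.2, 0.2, 1.1]
finger_gap: 0.0001
```

```bash
cat > look.py <<'E'
import sys,pickle,cv2,numpy as np
from bench import manip,snapshot
k=sys.argv[1];o=[]
for n,(x,y) in(("top",(222,122)),("scene",(229,204))):
    s=snapshot(n);pickle.dump(s,open(n+k+".pkl","wb"))
    o.append(cv2.resize(s["pixels"][y:y+95,x:x+95,::-1],(400,400),interpolation=cv2.INTER_CUBIC))
cv2.imwrite(f"pics/l{k}.png",np.hstack(o))
q=manip.get_obs();print(q["time"],q["ee_pos"],q["tool_rot"],q["ft_force"])
E
python3 look.py 1
```

```text
2.075 [0.56939156 0.02127069 0.12992078] [ 3.13887978 -0.00535298  0.3941642 ] [ 0.38365159 -0.34180305  0.04835674]
```

View pics/l1.png

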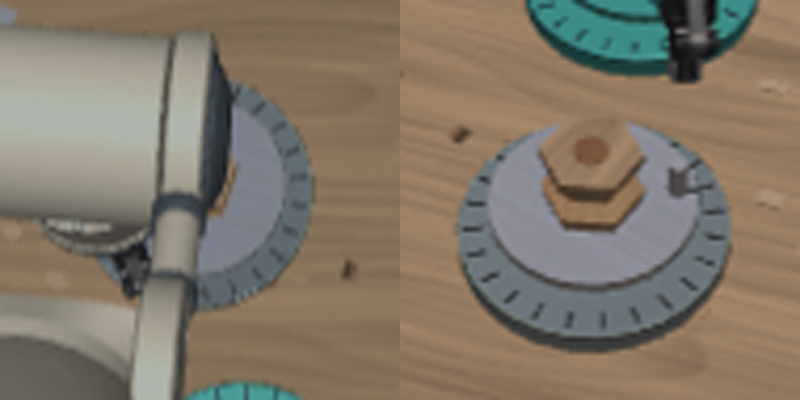

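The picture shows the shut fingertips at scene crop (688,70), behind the peg at (680,183) and still above it. The top view is blocked by the arm, so I'll use the scene view. Lowering behind the peg.

Emit:
servo_tool --pt "0 -0.006 -0.007 -0.025 0" --pt "0 0 0 -0.025 0" --pt "0 0 0 -0.02 0" --pt "0 0 0 0 0"

```text
time: 2.58
ee_pos: [0.569, 0.0123, 0.068]
tool_rot: [3.132, -0.018, 0.392]
ft_force: [-0.7, -0.5, 0.4]
finger_gap: -0.0
```

```bash
python3 look.py 2
```

```text
2.675 [0.56980239 0.01241469 0.06896278] [ 3.13143578 -0.01972096  0.39256845] [ 0.35395438  0.36401685 -0.02097681]
```

View pics/l2.png

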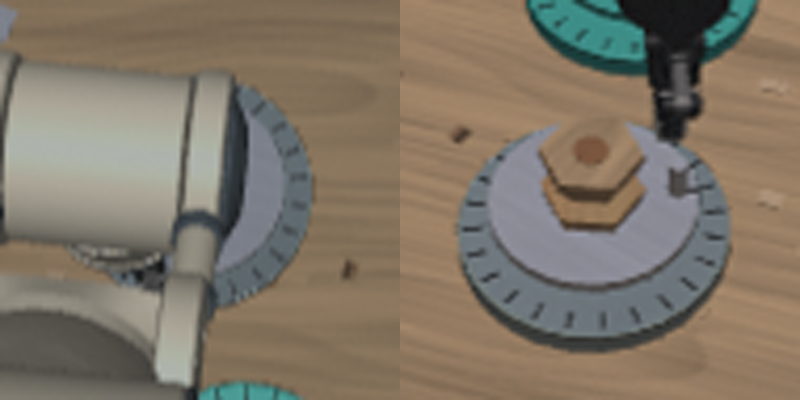

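Emit:
servo_tool --pt "0 -0.002 0.004 -0.009 0" --pt "0 0 0 -0.003 0" --pt "0 0.0028 0.0012 0 0" --pt "0 0.0028 0.0012 0 0"

```text
time: 3.18
ee_pos: [0.5749, 0.0191, 0.0588]
tool_rot: [3.13, -0.023, 0.393]
ft_force: [0.3, 1.1, 0.4]
finger_gap: -0.0001
```

Emit:
servo_tool --pt "0 0.002 0.0008 0 0" --pt "0 0.002 0.0008 0 0"

```text
time: 3.42
ee_pos: [0.5788, 0.0208, 0.0588]
tool_rot: [3.13, -0.022, 0.393]
ft_force: [-5.0, -2.4, 2.8]
finger_gap: 0.0
```

Emit:
servo_tool --pt "0 0.002 0.0008 0 0" --pt "0 0.002 0.0006 0 0"

```text
time: 3.68
ee_pos: [0.5824, 0.0223, 0.0587]
tool_rot: [3.131, -0.021, 0.393]
ft_force: [-3.0, -0.0, 1.0]
finger_gap: 0.0001
```

Contact is at about TCP (0.578,0.0205), with a force of about 5 N. Working out the arc steps.

```bash
python3 look.py 3; python3 - <<'E'
import numpy as np
C=np.array([.62,-.0265])
for d in range(0,64,4):
    a=np.radians(112-d); r=np.array([np.cos(a),np.sin(a)]);t=np.array([r[1],-r[0]])
    p=C+.059*r-.0205*t; print(d,p.round(4),round(a-np.pi/2,3))
E
```

```text
3.775 [0.58277712 0.02236676 0.05872909] [ 3.13033015 -0.02137905  0.39284225] [-1.42018324  1.63517585  0.81479739]
0 [0.5789 0.0205] 0.384
4 [0.5823 0.0233] 0.314
8 [0.5858 0.0258] 0.244
12 [0.5896 0.028 ] 0.175
16 [0.5934 0.03  ] 0.105
20 [0.5975 0.0317] 0.035
24 [0.6016 0.0332] -0.035
28 [0.6058 0.0343] -0.105
32 [0.6101 0.0352] -0.175
36 [0.6144 0.0357] -0.244
40 [0.6187 0.0359] -0.314
44 [0.6231 0.0359] -0.384
48 [0.6274 0.0355] -0.454
52 [0.6317 0.0348] -0.524
56 [0.636  0.0339] -0.593
60 [0.6402 0.0326] -0.663
```

View pics/l3.png

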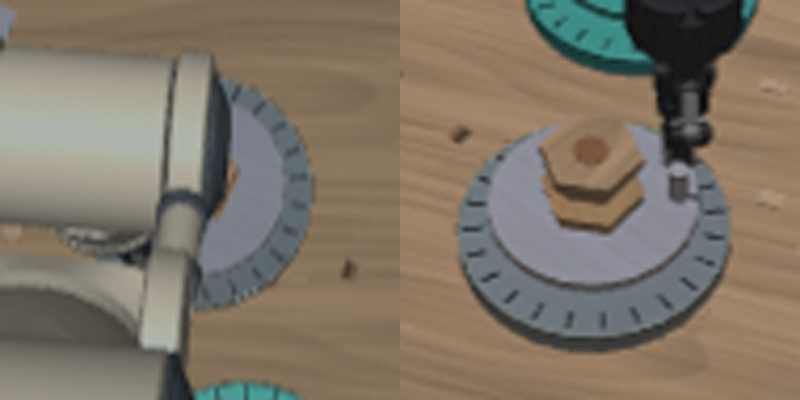

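The picture shows the finger against the peg at scene crop (680,180), with the plate about 4° round. Pushing on to the first click.

Emit:
servo_tool --pt "0 0.0016 0.0013 0 -0.06" --pt "0 0.0016 0.0012 0 -0.05"

```text
time: 4.03
ee_pos: [0.5865, 0.0249, 0.0588]
tool_rot: [3.13, -0.022, 0.28]
ft_force: [0.7, -0.1, -0.6]
finger_gap: -0.0003
```

Emit:
servo_tool --pt "0 0.0018 0.0011 0 -0.04" --pt "0 0 0 0 0"

```text
time: 4.28
ee_pos: [0.5893, 0.0261, 0.0589]
tool_rot: [3.13, -0.024, 0.239]
ft_force: [0.2, 0.1, 0.3]
finger_gap: 0.0001
```

```bash
python3 look.py 4
```

```text
4.375 [0.58905933 0.02603981 0.05885442] [ 3.12985063 -0.02371938  0.23928454] [ 0.34463456 -0.52433514  0.11819219]
```

View pics/l4.png

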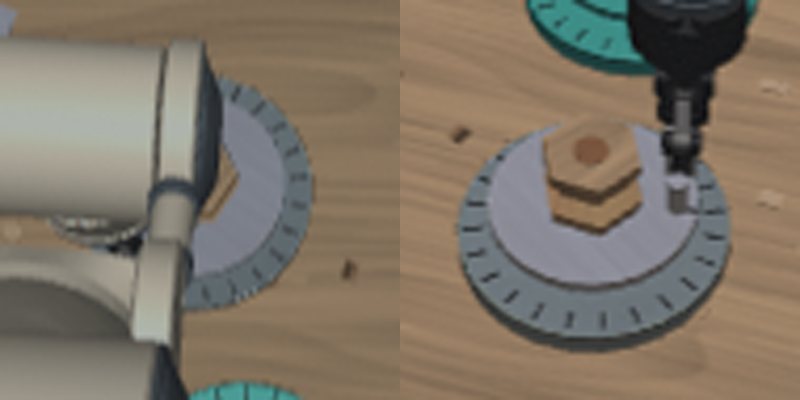

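The peg is at crop (680,195), the force is back to zero and the blank has turned: first click done. On to the second, with contact due near 15° and the snap near 22.5°.

Emit:
servo_tool --pt "0 0.0015 0.0015 0 -0.05" --pt "0 0.0015 0.0015 0 -0.04" --pt "0 0.002 0.0012 0 -0.03"

```text
time: 4.75
ee_pos: [0.5933, 0.0298, 0.0587]
tool_rot: [3.13, -0.022, 0.118]
ft_force: [-3.9, -2.4, 1.8]
finger_gap: -0.0005
```

Emit:
servo_tool --pt "0 0.002 0.0008 0 -0.035" --pt "0 0.002 0.0008 0 -0.035"

```text
time: 5.0
ee_pos: [0.5964, 0.0312, 0.0586]
tool_rot: [3.13, -0.021, 0.047]
ft_force: [-2.5, 0.8, 2.6]
finger_gap: 0.0
```

Emit:
servo_tool --pt "0 0.002 0.0006 0 -0.035"

```text
time: 5.12
ee_pos: [0.5982, 0.0319, 0.0586]
tool_rot: [3.13, -0.02, 0.012]
ft_force: [-1.6, 0.7, -0.2]
finger_gap: 0.0001
```

Emit:
servo_tool --pt "0 0.002 0.0006 0 -0.035"

```text
time: 5.25
ee_pos: [0.6002, 0.0325, 0.0586]
tool_rot: [3.13, -0.02, -0.024]
ft_force: [0.1, -0.3, 0.9]
finger_gap: 0.0003
```

```bash
python3 look.py 5
```

```text
5.35 [0.60044626 0.03246002 0.05863024] [ 3.12978785 -0.02048048 -0.02335214] [-0.44094862  0.31071265  0.33173583]
```

View pics/l5.png

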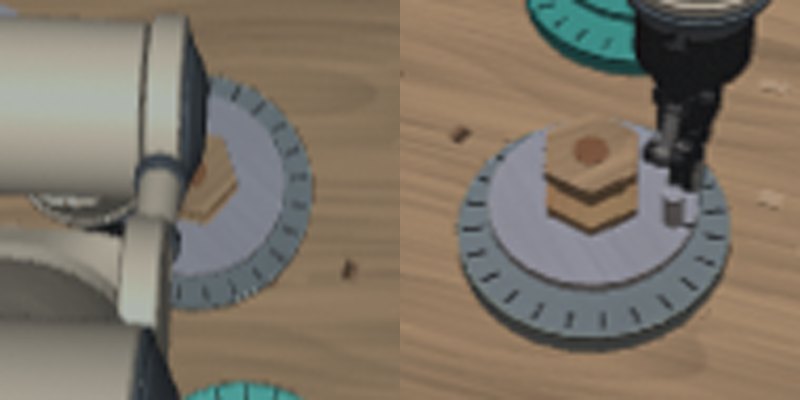

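The peg is at crop (675,208), clear of the finger: second click done. On to the third.

Emit:
servo_tool --pt "0 0.002 0.0006 0 -0.035" --pt "0 0.0022 0.0006 0 -0.035" --pt "0 0.0022 0.0006 0 -0.035"

```text
time: 5.72
ee_pos: [0.6071, 0.0342, 0.0586]
tool_rot: [3.13, -0.021, -0.132]
ft_force: [0.0, 0.3, 0.1]
finger_gap: -0.0002
```

Emit:
servo_tool --pt "0 0.0022 0.0005 0 -0.035" --pt "0 0.0022 0.0005 0 -0.035"

```text
time: 5.98
ee_pos: [0.6102, 0.0352, 0.0584]
tool_rot: [3.129, -0.018, -0.206]
ft_force: [-3.8, 0.1, 2.6]
finger_gap: 0.0003
```

Emit:
servo_tool --pt "0 0.0022 0.0003 0 -0.035"

```text
time: 6.1
ee_pos: [0.612, 0.0356, 0.0583]
tool_rot: [3.129, -0.017, -0.243]
ft_force: [-2.2, 0.4, 1.6]
finger_gap: -0.0002
```

Emit:
servo_tool --pt "0 0.002 0.0003 0 -0.035"

```text
time: 6.22
ee_pos: [0.6138, 0.0359, 0.0583]
tool_rot: [3.129, -0.016, -0.28]
ft_force: [-2.1, -0.2, 0.5]
finger_gap: -0.0003
```

Emit:
servo_tool --pt "0 0.002 0 0 -0.02"

```text
time: 6.35
ee_pos: [0.6158, 0.036, 0.0583]
tool_rot: [3.129, -0.016, -0.301]
ft_force: [-0.1, 0.6, -0.4]
finger_gap: -0.0003
```

Emit:
servo_tool --pt "0 0 0 0 0"

```text
time: 6.48
ee_pos: [0.6161, 0.0359, 0.0583]
tool_rot: [3.129, -0.016, -0.301]
ft_force: [-0.0, 0.1, -0.4]
finger_gap: 0.0002
```

```bash
python3 look.py 6
```

```text
6.575 [0.61585622 0.03594184 0.05826567] [ 3.12895232 -0.01615241 -0.30046344] [-0.15846399  0.16972343  0.25502049]
```

View pics/l6.png

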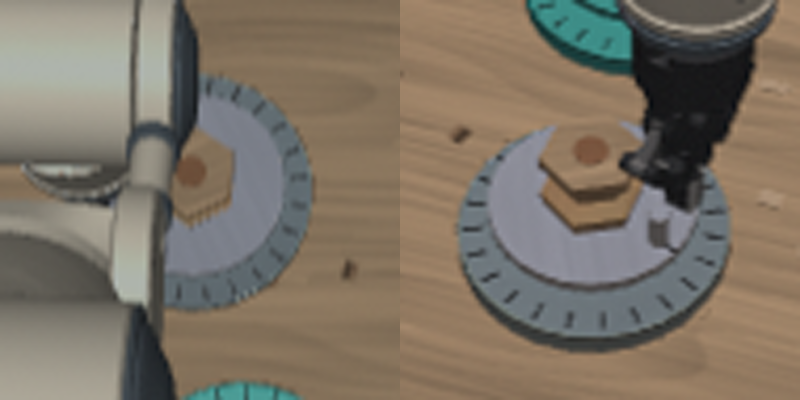

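The peg is at crop (660,232) with a clear gap and zero force: third click done. Now the fourth, with contact due near TCP x 0.624 and the snap near 0.632.

Emit:
servo_tool --pt "0 0.002 0 0 -0.03" --pt "0 0.002 0 0 -0.03" --pt "0 0.002 0 0 -0.03"

```text
time: 6.95
ee_pos: [0.6222, 0.0359, 0.0583]
tool_rot: [3.129, -0.016, -0.396]
ft_force: [-0.1, -0.0, 0.9]
finger_gap: 0.0
```

Emit:
servo_tool --pt "0 0.002 0 0 -0.03"

```text
time: 7.08
ee_pos: [0.6242, 0.0359, 0.0582]
tool_rot: [3.129, -0.016, -0.428]
ft_force: [-3.3, -0.1, 0.9]
finger_gap: -0.0
```

Emit:
servo_tool --pt "0 0.002 -0.0002 0 -0.035"

```text
time: 7.2
ee_pos: [0.6256, 0.0359, 0.0581]
tool_rot: [3.128, -0.015, -0.466]
ft_force: [-3.8, 1.9, 3.2]
finger_gap: -0.0002
```

Emit:
servo_tool --pt "0 0.002 -0.0003 0 -0.035"

```text
time: 7.32
ee_pos: [0.6275, 0.0358, 0.0581]
tool_rot: [3.128, -0.014, -0.503]
ft_force: [-2.9, 2.8, 3.4]
finger_gap: 0.0002
```

Emit:
servo_tool --pt "0 0.0018 -0.0006 0 -0.02"

```text
time: 7.45
ee_pos: [0.6295, 0.0353, 0.0582]
tool_rot: [3.129, -0.014, -0.525]
ft_force: [-1.2, 1.8, 1.3]
finger_gap: 0.0003
```

Emit:
servo_tool --pt "0 0.0015 -0.0006 0 -0.01"

```text
time: 7.58
ee_pos: [0.6314, 0.0346, 0.0582]
tool_rot: [3.129, -0.015, -0.536]
ft_force: [-0.1, 1.5, -0.1]
finger_gap: -0.0002
```

Emit:
servo_tool --pt "0 0 0 0 0"

```text
time: 7.7
ee_pos: [0.6318, 0.0344, 0.0582]
tool_rot: [3.129, -0.015, -0.536]
ft_force: [0.6, -0.2, 0.1]
finger_gap: 0.0002
```

```bash
python3 look.py 7
```

```text
7.8 [0.63158749 0.03446394 0.05819685] [ 3.12886061 -0.01496706 -0.5356453 ] [0.5696932  0.31324267 1.016442  ]
```

View pics/l7.png

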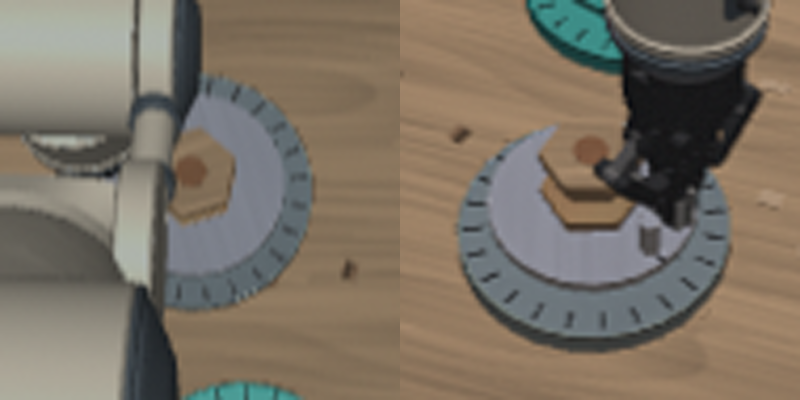

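The blank shows the same orientation as at the start (60° is one hexagon face). The peg at crop (650,240) is ahead of the finger and the force is about zero: fourth click done. Backing off, then rising clear.

Emit:
servo_tool --pt "0 -0.006 0.004 0 0" --pt "0 -0.005 0.006 0 0" --pt "0 0 0.003 0.03 0" --pt "0 0 0 0.05 0" --pt "0 0 0 0.05 0" --pt "0 0 0 0.04 0" --pt "0 -0.04 -0.04 0.02 0" --pt "0 -0.04 -0.05 0 0" --pt "0 -0.04 -0.05 0 0" --pt "0 -0.03 -0.05 0 0" --pt "0 -0.02 -0.05 0 0" --pt "0 -0.02 -0.05 0 0" --pt "0 -0.02 -0.05 0 0" --pt "0 -0.02 -0.05 0 0" --pt "0 0 0 0 0"

```text
time: 9.68
ee_pos: [0.3777, -0.3446, 0.2542]
tool_rot: [3.128, -0.018, -0.529]
ft_force: [-0.8, 0.5, -0.6]
finger_gap: 0.0002
```

```bash
python3 look.py 8; python3 - <<'E'
import pickle,cv2
for n in("scene","top"): cv2.imwrite(f"pics/{n}8.png",pickle.load(open(n+"8.pkl","rb"))["pixels"][:,:,::-1])
E
```

```text
9.775 [ 0.3787308  -0.34182252  0.25413663] [ 3.12861195 -0.01737242 -0.52672177] [ 0.639958   -0.21033456  0.72951894]
```

View pics/l8.png

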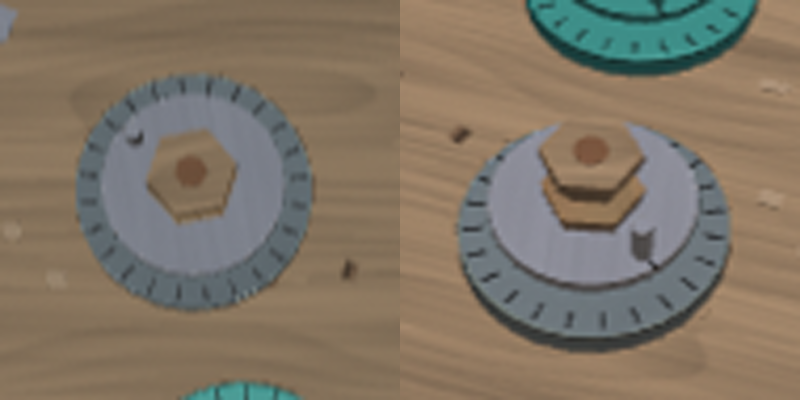

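View pics/top8.png

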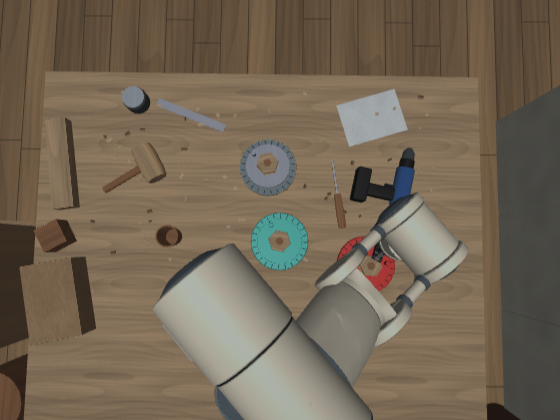

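The stand is fully visible and the mark is over a tick at scene crop (655,265). The peg is at top (254,154). A number check of the turn and of any stand shift:

```bash
python3 - <<'E'
import pickle
from h import *
C=np.array([.62,-.0265])
def ang(s,u,v,z):
    w=ray(s,u,v,z)[:2]-C;return round(np.hypot(*w),4),round(np.degrees(np.arctan2(w[1],w[0])),1)
for n in("top","scene"):
    A=pickle.load(open(n+"0.pkl","rb"));B=pickle.load(open(n+"8.pkl","rb"))
    D=cv2.absdiff(A["pixels"],B["pixels"]).max(2)
    for nm,S in(("before",A),("after",B)):
        pts=[]
        g=S["pixels"].max(2)
        for v in range(125,300):
            for u in range(225,315):
                w=ray(S,u,v,.045)[:2]-C
                if .05<np.hypot(*w)<.067 and g[v,u]<100 and D[v,u]>25: pts.append((u,v))
        p=np.mean(pts,0);print(n,nm,len(pts),p,ang(S,*p,.045),ang(S,*p,.06))
    # rim change
    m=[D[v,u] for v in range(125,300) for u in range(225,315) if .080<np.hypot(*(ray(A,u,v,.02)[:2]-C))<.100]
    print(n,"rim diff median",np.median(m),np.percentile(m,95))
E
```

```text
top before 4 [251.25 172.75] (np.float64(0.0578), np.float64(117.6)) (np.float64(0.0581), np.float64(120.4))
top after 8 [253.875 154.875] (np.float64(0.0547), np.float64(53.1)) (np.float64(0.0519), np.float64(55.4))
top rim diff median 3.0 4.0
scene before 27 [294.81481481 247.18518519] (np.float64(0.0585), np.float64(116.9)) (np.float64(0.0573), np.float64(104.8))
scene after 22 [286.36363636 262.45454545] (np.float64(0.0558), np.float64(53.9)) (np.float64(0.0653), np.float64(47.9))
scene rim diff median 3.0 5.0
```

View pics/scene8.png

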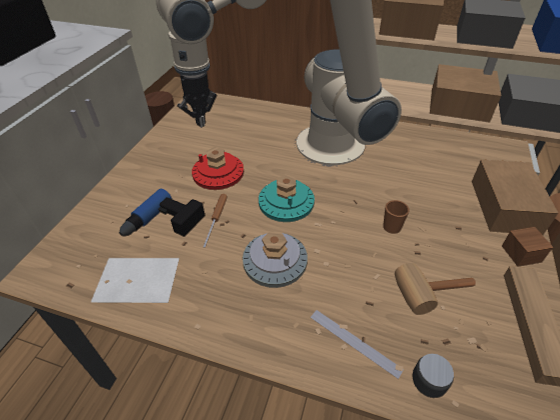

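The turn measures 57–65°, so four clicks is the nearest stop. The rim pixels are unchanged, so the stand did not move. The robot is well clear, with its fingers at scene (200,120).

```bash
python3 -c "
from bench import manip
print(manip.job_done())"
```

```text
the job is handed in; nothing more can be done
None
```

I turned the grey stand's plate clockwise by four clicks with the shut fingertips. I saw each click as the force dropping to zero and the peg moving ahead of the finger. I then backed off, raised the arm clear and handed the job in at about 10 s.

**Turn:** The peg's angle changed by about 57 to 65° depending on the view and the height assumed, so 60° (four clicks) is the only stop that fits. The blank shows the same orientation as at the start, which also means 60°, and the edge mark stands over a tick.

**Stand and other things:** The stand's rim pixels are unchanged, so it did not move. The cup, gouge, mallet and drill look untouched.

**Forces:** The pushing force stayed around 6 N or less in the readings.

**Disagreement:** The two cameras' estimates of the stand's centre differed by about 7 mm in x. I used a value between them, and the contacts came where it predicted.

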